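# Bed the sieve cup in the tapered seat of the wash stand

### The job

Put the steel sieve cup into the blue tapered seat of the wash stand and let it centre itself there, then press it straight down until the stiff seat has slid all the way onto its stop, bearing on it there with about 15 N for half a second (never push with more than 20 N, and do not drop the cup in). Let go, leaving the cup upright in the seat, and do not tip the cup or disturb the vial, box, tape and eraser.

Things in the scene. Friction and masses are not known exactly. Their poses are not given: they have to be found in the camera images.
- cup_center (a point): Sieve cup: closed steel cup shaped like a small flowerpot with an orange grip knob on its lid; loose, about 160 g, 80 mm tall, upright on the table at first. Point: on its axis, half-way up (40 mm above its base); z up out of the knob. Take it by the knob: 26 mm across, from 46 to 80 mm above the base, flat on top.
- stand_axis (a point): Wash stand, fixed: round grey foot 112 mm across, 12 mm high, a metal tube 84 mm across on it up to 50 mm above the table, in the tube the blue tapered seat, an open ring 67 mm across, 25 mm deep, its bore tapered like the cup (54 mm across at the upper rim, about 40 mm below). Point: on the stand's vertical axis at table height, z up.
- seat (a joint): Travel of the tapered seat down its guide: 0 m fully up, 0.012 m on its stop; starts at 0 to 0.003. It is stiff: it stays where it is left, also under the cup's weight, and a steady push of about 4 N on the nested cup makes it slide. The stop is hard: there the force rises quickly.
- wash_stand: The same stand with its seat; same point and axes. The seat's height is not measured: fully up, its rim is 70 to 80 mm above the table, by a threaded sleeve the last user set (it does not yield); seat travel lowers it from there. With the cup nested, its base is about 31 mm below the rim, the flange about 9 mm and the knob's top about 49 mm above it.
- sieve_cup: The same cup; origin at the centre of its flat base, z up. Base 36 mm across; the outer wall widens evenly to 58 mm at 40 mm above the base; lid flange 62 mm across from 40 to 46 mm above the base.
- stock_vial_mid (a point): Bystander: clear vial with black cap, 28 mm across, 62 mm tall, standing; the point is half-way up.
- card_box_mid (a point): Bystander: grey card sample box, 64 x 64 x 30 mm; the point is half-way up.
- tape_roll_mid (a point): Bystander: roll of masking tape lying flat, 100 mm across, 25 mm high; the point is half-way up.
- rubber_mid (a point): Bystander: eraser in a blue sleeve, 42 x 21 x 13 mm, lying; the point is half-way up.
Mind the look-alikes: they are no part of the job. What is shaped like the sieve_cup but red or yellow is not meant.

How it is judged:
By the outcome, as a careful person would: the job done as asked, in the order asked, and still so for the second after the job is handed in, with the robot touching nothing.
It also fails if it takes over 61 s, if anything falls off the work surface, if the arm or the gripper's body presses on something with over 40 N, if the wrist force passes 120 N, or if a joint passes its speed limit or range.

### The arm

A 6-joint arm with a two-finger parallel gripper is mounted at the origin on the work surface; the furniture and walls round the work are solid. World frame = base frame: x ahead of the robot, y to its left, z up, the work surface at z = 0. Lengths are in m, angles in rad, forces in N, time in s.
With the tool pointing down it reaches from about 0.15 to 0.775 m from the base axis. Payload 6.1 kg.
Tool frame: the origin (TCP) lies midway between the tips of the shut fingers; the grasp point (between the pads) lies 19 mm behind it; y points along the fingers, x is the direction in which the jaws open and shut, and the axes are right-handed (so a half turn about y gives the same grasp; the last joint's range is limited). The gripper opens to 85 mm and grips with 20 to 120 N. Pads are 22 mm wide; open, the fingers measure 114 mm over their backs; the gripper's body (76 mm by 85 mm) begins 54 mm behind the grasp point. The pads swing forward as they close: fully open they stand 13 mm farther back than shut.
Start: joints at [1.313, 0.126, -0.04, 1.405, 0, 1.571], TCP at [0.134, 0.508, 0.231] pointing down, gripper open.
Joint ranges: [-2.72, 2.72], [-0.95, 1.95], [-1.27, 1.35], [-1.78, 2.02], [-1.46, 1.47], [-3.14, 3.14]. Speed limits (rad/s): [2.39, 2.39, 3.01, 3.14, 3.14, 3.14].

### API

Orientations are given as a rotation vector (axis times angle).
In Python, from station import monitor, eyes, ticket gives the robot as it stands. The module is installed in compiled form; this text tells all that it offers.
- The arm moves only by the tool apply_moves, never from a script. Its arguments are lists of equal length, an entry for each row: "linear": the shift along the tool's x, y, z in mm, a list of three; "spin": the turn about the tool's y in degrees. A call has 1 to 8 rows; each row shifts and turns the pose as measured when the row begins, along the tool's axes as they then stand; what a row does not reach is not made up. A row lasts 1/8 s, in which the tool goes at most 62.5 mm and 10.7 degrees, less where a joint would pass 70% of its speed; a pose out of reach is approached as far as the arm can. A call is refused whole if a number of a shift passes 62.5 or a number of a turn 10.7, either way. A call with a gripper value outside its range is refused whole. "claw" is the gripper command: -1 is fully open, 1 is shut, values between are in proportion, set as the call begins (left out, the last holds). The fingers move at their own pace and stop on an object; "grip_force" is the grip in N (left out, the last holds). Time passes only in rows, so rows that do not move let the fingers close. It gives the time, the measured TCP pose, the force and the opening at its end, in the units of the state.
- monitor.get_obs(): the state, without advancing time (a new reading comes with each control period).
- eyes.capture(name): name is "scene" or "top"; returns the picture (480x640x3 uint8, blue, green, red); there is no depth.
- eyes.camera_info(name): a dict with "mtx" (3x3 intrinsics, pixels), "rvec" (rotation vector, rad) and "tvec" (3), from world to camera coordinates, as OpenCV has them. Camera axes: x right, y down, z forward; pixel columns grow to the right and rows downward; lengths in m; the calibration is good to about 2 mm. A picture is of the moment at which its call begins. camera_info takes no time and is no camera call.
- ticket.job_done(): hands the job in, once; it reports no verdict.
The state is a dict: "time": time; "joint_pos": joint angles; "dq": joint speeds; "tau": joint torques, N m; "tcp_pos": TCP position; "eef_rot": TCP orientation; "ft_force": force on the tool from outside, world axes, zero at the start; "moment": the same for the moment, N m; "grip_width": opening from 0.0 (shut) to 1.0 (fully open).
Only numpy, scipy, OpenCV 4.12 (cv2) and the standard library are available. Lean on these libraries where they do the work, as an engineer would, in place of code of your own. Each camera call takes 0.05 s, during which the arm holds its last target.

## Working session

There is one attempt and no reset: what is moved stays moved. The work goes in short steps, Python scripts to look and compute and a tool call to move; the robot and the scene stay as the last step left them, time stands still between calls to the robot, and variables do not carry over. Pictures are saved under pics/ and viewed, and the job is handed in when it is done.

Besides the shell and the picture viewer there is one more tool, called after "Emit:" by a JSON object that holds its "op" and its "data". apply_moves: Moves the arm, as the interface text tells. Its arguments: {"type":"object","properties":{"linear":{"type":"array","items":{"type":"array","items":{"type":"number"}}},"spin":{"type":"array","items":{"type":"number"}},"claw":{"type":"number"},"grip_force":{"type":"number"}},"required":["linear","spin"]}

```bash
mkdir -p pics; python3 - <<'E'
from station import monitor, eyes
import cv2
o=monitor.get_obs()
print({k:(v if not hasattr(v,'__len__') else [round(float(x),4) for x in v]) for k,v in o.items()})
for n in("scene","top"):
    cv2.imwrite(f"pics/{n}0.png",eyes.capture(n)); c=eyes.camera_info(n); print(n,c)
E
```

```text
{'time': 0.0, 'joint_pos': [1.313, 0.1264, -0.0406, 1.4054, -0.0, 1.5708], 'dq': [0.0003, -0.0001, 0.0003, -0.0005, 0.0001, -0.0006], 'tau': [0.0029, -43.5921, 35.2918, 0.0174, 0.0003, -0.0], 'tcp_pos': [0.1337, 0.5072, 0.2305], 'eef_rot': [-1.3212, -1.0163, 1.0185], 'ft_force': [-0.0901, -0.178, -0.0529], 'moment': [0.0031, 0.0385, 0.0202], 'grip_width': 1.001226536389892}
scene {'mtx': array([[487.56302109,   0.        , 318.53272143],
       [  0.        , 487.56302109, 237.13544708],
       [  0.        ,   0.        ,   1.        ]]), 'rvec': array([ 1.86097061, -0.89294671,  0.57948512]), 'tvec': array([-0.34900972,  0.24864052,  0.60143876])}
top {'mtx': array([[518.84727176,   0.        , 322.51058844],
       [  0.        , 518.84727176, 240.2498054 ],
       [  0.        ,   0.        ,   1.        ]]), 'rvec': array([ 2.16174853, -2.22246825,  0.1140707 ]), 'tvec': array([-0.00206893,  0.53642778,  0.93455141])}
```

```bash
ls . pics
```

```text
.:
pics

pics:
scene0.png
top0.png
```

View pics/scene0.png

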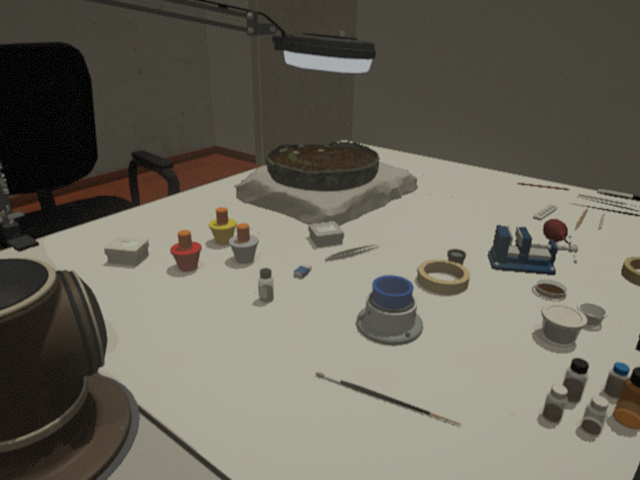

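View pics/top0.png

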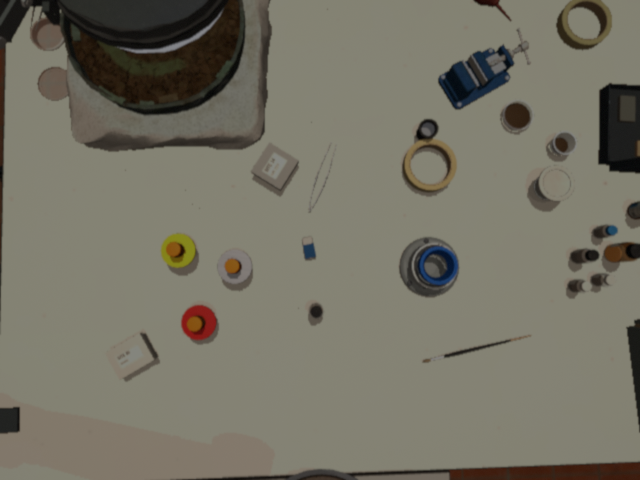

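```bash
cat > h.py <<'E'
import numpy as np, cv2
from station import eyes, monitor
def cam(n):
    c=eyes.camera_info(n); R=cv2.Rodrigues(c["rvec"])[0]; return c["mtx"],R,c["tvec"].reshape(3)
def ray(n,uv):
    K,R,t=cam(n); d=R.T@np.linalg.inv(K)@np.array([uv[0],uv[1],1.]); return -R.T@t,d
def onz(n,uv,z):
    o,d=ray(n,uv); return o+d*(z-o[2])/d[2]
def two(a,b):
    (o1,d1),(o2,d2)=ray("scene",a),ray("top",b)
    s=np.linalg.lstsq(np.c_[d1,-d2],o2-o1,rcond=None)[0]
    p,q=o1+s[0]*d1,o2+s[1]*d2; return (p+q)/2,np.linalg.norm(p-q)
def proj(n,p):
    c=eyes.camera_info(n); return cv2.projectPoints(np.array(p,float).reshape(-1,3),c["rvec"],c["tvec"],c["mtx"],None)[0].reshape(-1,2)
def mask(im,lo,hi):
    return cv2.inRange(cv2.cvtColor(im,cv2.COLOR_BGR2HSV),lo,hi)
E
python3 - <<'E'
from h import *
t=cv2.imread("pics/top0.png"); s=cv2.imread("pics/scene0.png")
a=cv2.resize(t[200:350,140:290],(400,400),interpolation=3); b=cv2.resize(t[215:315,385:485],(400,400),interpolation=3)
c=cv2.resize(s[200:280,160:270],(400,291),interpolation=3);c=cv2.copyMakeBorder(c,0,9,0,0,0); d=cv2.resize(s[260:345,345:435],(400,300),interpolation=3)
cv2.imwrite("pics/crop1.png",cv2.resize(np.vstack([np.hstack([a,b]),np.hstack([c,d])]),(686,600)))
for n,im in(("top",t),("scene",s)):
  for nm,lo,hi in(("orange",(5,150,120),(18,255,255)),("blue",(105,130,60),(130,255,255))):
    cs=cv2.findContours(mask(im,lo,hi),cv2.RETR_EXTERNAL,cv2.CHAIN_APPROX_NONE)[0]
    for k in cs:
      if cv2.contourArea(k)>40:
        print(n,nm,cv2.contourArea(k),cv2.boundingRect(k),[np.round(x,1) for x in cv2.fitEllipse(k)])
E
```

```text
top orange 150.5 (186, 316, 15, 15) [array([193. , 323.5]), array([13.9, 14.1]), np.float64(92.3)]
top orange 121.0 (225, 259, 14, 13) [array([231.3, 265.2]), array([12.2, 12.8]), np.float64(69.9)]
top orange 116.5 (167, 243, 13, 13) [array([172.9, 248.9]), array([11.8, 12.7]), np.float64(38.4)]
top blue 1087.0 (419, 247, 39, 38) [array([437.8, 265.3]), array([36.8, 37.8]), np.float64(131.3)]
top blue 63.5 (304, 245, 11, 13) [array([308.9, 250.7]), array([ 9.6, 11.8]), np.float64(168.3)]
top blue 46.0 (462, 76, 8, 13) [array([466.1,  81. ]), array([ 5.5, 12.5]), np.float64(156.9)]
top blue 151.0 (462, 75, 41, 30) [array([483.6,  89.9]), array([ 6.3, 46.1]), np.float64(58.3)]
```

View pics/crop1.png

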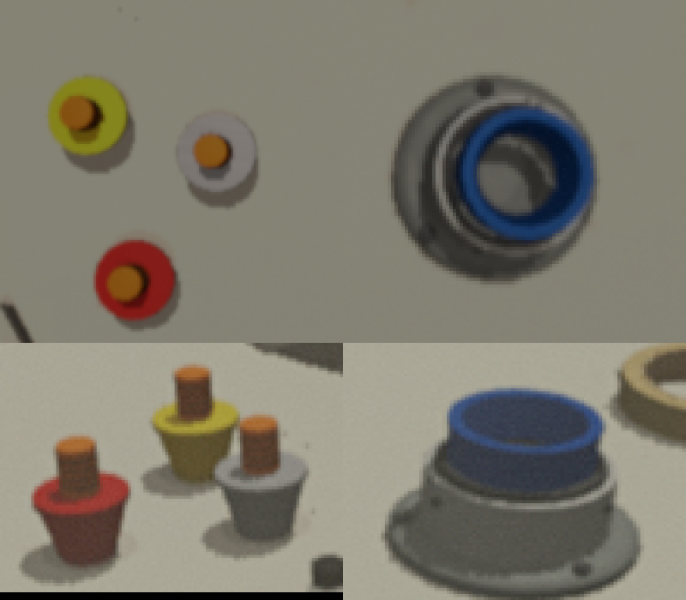

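Three cups have the same shape: red at top-view (199,322), yellow at (178,250) and steel grey at (235,266). The grey one with the orange knob is the sieve cup, and the enlarged crop confirms it (scene view (243,246)). The blue-ringed stand is at top (438,265), scene (392,292). Next I measure.

```bash
python3 - <<'E'
from h import *
t=cv2.imread("pics/top0.png"); s=cv2.imread("pics/scene0.png")
hs=cv2.cvtColor(s,cv2.COLOR_BGR2HSV); 
for p in((243,228),(243,235),(243,244),(376,288),(392,281),(392,292),(392,300)): print(p,hs[p[1],p[0]])
ht=cv2.cvtColor(t,cv2.COLOR_BGR2HSV)
for p in((222,262),(240,276),(210,266),(405,265),(412,250)): print(p,ht[p[1],p[0]])
K=np.round(onz("top",(231.3,265.2),.08),4);print("knob",K)
print(proj("scene",K), "scene expected knob top")
m=mask(s,(100,80,40),(135,255,255)); m[:,:360]=0;m[:,420:]=0
k=max(cv2.findContours(m,0,1)[0],key=cv2.contourArea);print("scene blue",cv2.boundingRect(k))
c=onz("top",(437.8,265.3),.075)
for z in(.065,.07,.075,.08):
    c=onz("top",(437.8,265.3),z)
    a=np.linspace(0,2*np.pi,73)
    P=np.c_[c[0]+.0335*np.cos(a),c[1]+.0335*np.sin(a),a*0+z]
    q=proj("scene",P); print(z,c.round(4),"scene bbox",q.min(0).round(1),q.max(0).round(1), "top size",np.ptp(proj("top",P),axis=0).round(1))
E
```

```text
(243, 228) [ 13 160 134]
(243, 235) [ 12 126  91]
(243, 244) [ 23  17 137]
(376, 288) [110 124 119]
(392, 281) [108  73  80]
(392, 292) [45 16 62]
(392, 300) [113  61  67]
(222, 262) [ 12  20 125]
(240, 276) [ 12  21 124]
(210, 266) [ 26  31 133]
(405, 265) [23 24 96]
(412, 250) [23 23 90]
knob [0.4928 0.1423 0.08  ]
[[243.07469473 224.6422012 ]] scene expected knob top
scene blue (373, 276, 40, 21)
0.065 [ 0.483  -0.2175  0.065 ] scene bbox [372.5 281.8] [413.9 303.6] top size [37.8 38.1]
0.07 [ 0.4829 -0.2163  0.07  ] scene bbox [372. 279.] [413.5 300.7] top size [38.  38.3]
0.075 [ 0.4828 -0.2151  0.075 ] scene bbox [371.5 276.2] [413.1 297.7] top size [38.2 38.5]
0.08 [ 0.4827 -0.2138  0.08  ] scene bbox [371.  273.5] [412.6 294.8] top size [38.5 38.7]
```

```bash
python3 - <<'E'
from h import *
t=cv2.imread("pics/top0.png"); s=cv2.imread("pics/scene0.png")
def big(m,x0,x1,y0,y1):
    z=np.zeros_like(m); z[y0:y1,x0:x1]=m[y0:y1,x0:x1]
    return max(cv2.findContours(z,0,cv2.CHAIN_APPROX_NONE)[0],key=cv2.contourArea)
# knob top in scene: bright orange
k=big(mask(s,(5,130,115),(20,255,255)),230,260,215,255); print("scene knob top",cv2.boundingRect(k),cv2.fitEllipse(k))
# whole knob
k=big(mask(t,(5,110,50),(20,255,255)),215,250,250,285); print("top knob",cv2.boundingRect(k),cv2.fitEllipse(k))
# cup in top: grey differs from table (table S>=28?)
h=cv2.cvtColor(t,cv2.COLOR_BGR2Lab).astype(int)
print(h[266,205:265:3,2], h[266,205:265:3,0])
print("col",h[240:295:3,235,2],h[240:295:3,235,0])
# foot in top
print("foot row", h[265,392:486:2,0]); print("foot col",h[230:305:2,420,0])
b=cv2.cvtColor(s,cv2.COLOR_BGR2Lab).astype(int)
print("scene col393 b",b[270:305,392,2]);print("scene row",b[286,366:420,2])
E
```

```text
scene knob top (237, 224, 12, 5) ((242.40928649902344, 225.9419708251953), (4.336195468902588, 11.222339630126953), 87.18185424804688)
top knob (225, 259, 16, 15) ((232.03648376464844, 265.8909606933594), (14.006072998046875, 14.908515930175781), 115.71430206298828)
[136 136 136 136 133 131 133 170 170 170 170 168 133 130 131 131 136 136
 136 136] [139 139 139 140 121 128 124 101 102 103 104  92  74 131 131 128 135 139
 139 139]
col [136 136 136 134 131 131 133 169 169 170 169 135 130 131 131 135 135 136
 136] [139 139 139 130 130 131 113 102 104 103 100  59  79 123 125  90  90 133
 139]
foot row [140 139 139 126  74  84 100  98  60  47 126  73  43  18  60  62  79 102
 102 101 103 100  77  49  47  50  80  48  18  20  18  46  64  95 139 139
 139 139 139 139 139 139 139 139 139 139 139]
foot col [139 139 139 137 107  89  98  95  82 122  92  51  39  36  33  42  55  60
  59  50  40  30  43  73  53  43  75  59  49  57  56  53  72 128 139 139
 139 139]
scene col393 b [137 138 137 137 133 118 106 108 116 119 116 118 118 117 116 118 118 119
 118 116 117 122 130 121 108 104 112 121 121 120 120 121 120 119 120]
scene row [138 137 136 137 137 138 128 105  99 100 106 113 116 116 116 117 117 116
 118 116 117 118 116 117 118 117 118 119 119 118 118 118 117 118 118 118
 117 118 120 119 118 119 119 109 100  97 105 125 136 138 138 137 137 136]
```

```bash
python3 - <<'E'
from h import *
t=cv2.imread("pics/top0.png")
L=cv2.cvtColor(t,cv2.COLOR_BGR2Lab)
m=np.zeros((480,640),np.uint8); m[228:305,390:470]=(L[228:305,390:470,0]<118)*255
k=max(cv2.findContours(m,0,cv2.CHAIN_APPROX_NONE)[0],key=cv2.contourArea)[:,0]
k2=k[k[:,0]<430]
e=cv2.fitEllipse(k2);print("foot",e,onz("top",e[0],.012), "R px exp",.056*518.8/.93)
m=np.zeros((480,640),np.uint8); m[240:300,205:262]=((L[240:300,205:262,2]<134)|(L[240:300,205:262,2]>150))*255
m=cv2.morphologyEx(m,cv2.MORPH_CLOSE,np.ones((5,5)))
k=max(cv2.findContours(m,0,cv2.CHAIN_APPROX_NONE)[0],key=cv2.contourArea)
print("flange+",cv2.boundingRect(k))
k=k[:,0];k2=k[(k[:,0]+k[:,1])<510]; e=cv2.fitEllipse(k2);print(e,onz("top",e[0],.046))
for q in((231.5,265.4),(232.3,266.2)):print("knob",onz("top",q,.08))
for u in((242.5,226.),(243,225.5)): print(two(u,(232,265.8)))
o=monitor.get_obs(); print(cv2.Rodrigues(o["eef_rot"])[0].round(3))
for nm,q in(("vial",(316,310)),("box",(133,355)),("box2",(275,167)),("yel",(178,250)),("red",(199,322)),("eraser",(309,248)),("tape",(430,165))): print(nm,onz("top",q,.03).round(3))
E
```

```text
foot ((428.39349365234375, 266.92523193359375), (58.99799728393555, 60.052520751953125), 158.16485595703125) [ 0.48182813 -0.21289259  0.012     ] R px exp 31.239569892473114
flange+ (217, 250, 35, 34)
((234.91107177734375, 267.0003356933594), (34.182003021240234, 35.14723587036133), 133.3033905029297) [0.49062058 0.14105712 0.046     ]
knob [0.49242117 0.14194821 0.08      ]
knob [0.49101149 0.14060155 0.08      ]
(array([0.49139178, 0.14187538, 0.07754583]), np.float64(0.0011418147779900451))
(array([0.49169908, 0.14135147, 0.07872607]), np.float64(0.0001606743649212397))
[[ 0.255 -0.    -0.967]
 [ 0.967 -0.001  0.255]
 [-0.001 -1.     0.   ]]
vial [ 0.409 -0.001  0.03 ]
box [0.34  0.326 0.03 ]
box2 [0.673 0.067 0.03 ]
yel [0.525 0.246 0.03 ]
red [0.394 0.209 0.03 ]
eraser [0.522 0.008 0.03 ]
tape [ 0.67 -0.22  0.03]
```

```bash
cat > plan.py <<'E'
import sys; from h import *
def st(): 
    o=monitor.get_obs(); R=cv2.Rodrigues(o["eef_rot"])[0]
    print("t",round(o["time"],2),"tcp",np.round(o["tcp_pos"],4),"F",np.round(o["ft_force"],2),"M",np.round(o["moment"],3),"w",round(o["grip_width"],3),"yaw",np.degrees(np.arctan2(R[1,0],R[0,0])).round(2),"tilt",np.degrees(np.arccos(-R[2,1])).round(2),"q",np.round(o["joint_pos"],2)); return o,R
def plan(x,y,z,yaw,n):
    o,R=st(); p=np.array(o["tcp_pos"]); w=np.radians(yaw); th=np.arctan2(R[1,0],R[0,0])
    d=(np.array([x,y,z])-p)/n; dt=(w-th)/n
    for i in range(n):
        c,s=np.cos(th),np.sin(th)
        print(np.round([d@[c,s,0],-d[2],d@[-s,c,0]],4)*1000,"spin",np.round(-np.degrees(dt),1)); th+=dt
if __name__=="__main__":
    a=[float(v) for v in sys.argv[1:]]
    plan(*a[:4],int(a[4])) if a else st()
E
python3 plan.py 0.491 0.141 0.20 18 14
```

```text
t 0.1 tcp [0.1337 0.5073 0.2306] F [-0.19 -0.17  0.19] M [ 0.017 -0.019  0.015] w 1.001 yaw 75.23 tilt 0.08 q [ 1.31  0.13 -0.04  1.41  0.    1.57]
[-18.8   2.2 -31.3] spin 4.1
[-16.5   2.2 -32.6] spin 4.1
[-14.1   2.2 -33.7] spin 4.1
[-11.7   2.2 -34.6] spin 4.1
[ -9.2   2.2 -35.4] spin 4.1
[ -6.7   2.2 -35.9] spin 4.1
[ -4.1   2.2 -36.3] spin 4.1
[ -1.5   2.2 -36.5] spin 4.1
[  1.1   2.2 -36.5] spin 4.1
[  3.7   2.2 -36.4] spin 4.1
[  6.3   2.2 -36. ] spin 4.1
[  8.9   2.2 -35.5] spin 4.1
[ 11.4   2.2 -34.7] spin 4.1
[ 13.8   2.2 -33.8] spin 4.1
```

Emit:
{"op": "apply_moves", "data": {"linear": [[-19,2,-31],[-16,2,-33],[-14,2,-34],[-12,2,-35],[-9,2,-35],[-7,2,-36],[-4,2,-36],[-1,2,-36]], "spin": [4.1,4.1,4.1,4.1,4.1,4.1,4.1,4.1], "claw": -0.3}}

```text
time: 1.1
tcp_pos: [0.3399, 0.2913, 0.211]
eef_rot: [-1.5, -0.565, 0.574]
ft_force: [-0.5, 0.9, -0.6]
grip_width: 0.645
```

```bash
python3 plan.py 0.491 0.141 0.15 18 8
```

```text
t 1.1 tcp [0.3399 0.2913 0.211 ] F [-0.55  0.87 -0.6 ] M [ 0.021 -0.044  0.029] w 0.645 yaw 41.68 tilt 0.42 q [ 0.71 -0.01 -0.23  1.36 -0.    1.55]
[  1.6   7.6 -26.6] spin 3.0
[  3.    7.6 -26.5] spin 3.0
[  4.3   7.6 -26.3] spin 3.0
[  5.7   7.6 -26. ] spin 3.0
[  7.    7.6 -25.7] spin 3.0
[  8.3   7.6 -25.3] spin 3.0
[  9.6   7.6 -24.8] spin 3.0
[ 10.9   7.6 -24.3] spin 3.0
```

Emit:
{"op": "apply_moves", "data": {"linear": [[2,8,-27],[3,8,-27],[4,8,-26],[6,8,-26],[7,8,-26],[8,7,-25],[10,7,-25],[11,7,-24]], "spin": [3,3,3,3,3,3,3,3]}}

```text
time: 2.1
tcp_pos: [0.4934, 0.1318, 0.146]
eef_rot: [-1.565, -0.223, 0.236]
ft_force: [-0.0, -0.3, -1.1]
grip_width: 0.651
```

```bash
python3 plan.py 0.491 0.141 0.10 18 3; python3 - <<'E'
from h import *
for n in("scene","top"): cv2.imwrite(f"pics/{n}1.png",eyes.capture(n))
s=cv2.imread("pics/scene1.png")[130:290,140:340];t=cv2.imread("pics/top1.png")[190:350,120:320]
cv2.imwrite("pics/c2.png",cv2.resize(np.hstack([s,t]),(800,320)))
E
```

```text
t 2.1 tcp [0.4934 0.1318 0.146 ] F [-0.04 -0.33 -1.05] M [-0.008 -0.003  0.046] w 0.651 yaw 16.74 tilt 0.64 q [ 0.26  0.12 -0.23  1.23 -0.01  1.54]
[ 0.1 15.3  3.2] spin -0.4
[ 0.2 15.3  3.2] spin -0.4
[ 0.2 15.3  3.2] spin -0.4
```

View pics/c2.png

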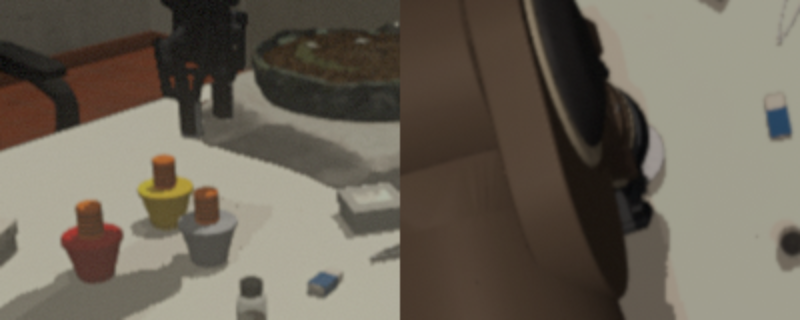

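The scene view shows the open fingers above the grey cup: finger tips around crop px (205,120), knob at (206,205). The red and yellow cups are clear of them.

Emit:
{"op": "apply_moves", "data": {"linear": [[0,12,3],[0,12,3],[0,12,3],[0,8,0],[0,0,0]], "spin": [-0.4,-0.4,-0.4,0,0]}}

```text
time: 2.82
tcp_pos: [0.4879, 0.1414, 0.0973]
eef_rot: [-1.563, -0.24, 0.259]
ft_force: [-0.7, -0.3, 0.5]
grip_width: 0.65
```

```bash
python3 plan.py 0.491 0.141 0.049 18 4; python3 - <<'E'
from h import *
o=monitor.get_obs();print(cv2.Rodrigues(o["eef_rot"])[0].round(4))
E
```

```text
t 2.83 tcp [0.4879 0.1414 0.0973] F [-0.7  -0.27  0.53] M [ 0.01   0.021 -0.018] w 0.65 yaw 18.19 tilt 0.82 q [ 0.29  0.14 -0.32  1.12 -0.01  1.54]
[ 0.7 12.1 -0.3] spin 0.0
[ 0.7 12.1 -0.3] spin 0.0
[ 0.7 12.1 -0.3] spin 0.0
[ 0.7 12.1 -0.3] spin 0.0
[[ 0.9499 -0.0112 -0.3123]
 [ 0.3122 -0.0088  0.95  ]
 [-0.0134 -0.9999 -0.0048]]
```

Emit:
{"op": "apply_moves", "data": {"linear": [[1,13,0],[1,13,0],[1,13,0],[0,8,0],[0,0,0]], "spin": [0,0,0,0,0]}}

```text
time: 3.45
tcp_pos: [0.4905, 0.1419, 0.047]
eef_rot: [-1.563, -0.24, 0.259]
ft_force: [-0.5, -0.2, 0.0]
grip_width: 0.651
```

```bash
python3 plan.py 0.491 0.141 0.049 18 1; python3 - <<'E'
from h import *
s=eyes.capture("scene")[180:280,180:300]
cv2.imwrite("pics/c3.png",cv2.resize(s,(720,600)))
E
```

```text
t 3.45 tcp [0.4905 0.1419 0.047 ] F [-0.47 -0.24  0.04] M [-0.011  0.012  0.032] w 0.651 yaw 18.18 tilt 0.81 q [ 0.28  0.18 -0.39  1.01 -0.01  1.54]
[ 0.2 -2.  -1. ] spin 0.2
```

View pics/c3.png

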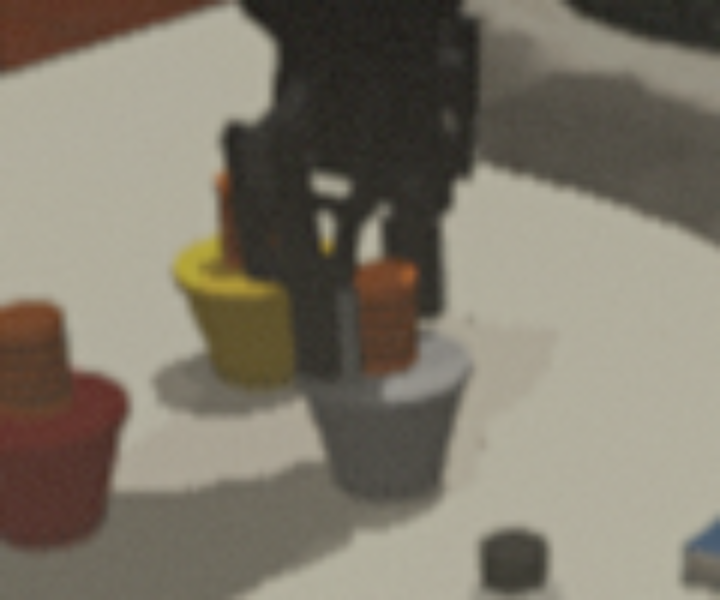

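The fingers straddle the orange knob at crop px (385,315), above the grey flange. I raise slightly and close.

Emit:
{"op": "apply_moves", "data": {"linear": [[0,-2,-1],[0,0,0],[0,0,0],[0,0,0],[0,0,0],[0,0,0]], "spin": [0,0,0,0,0,0], "claw": 1, "grip_force": 50}}

```text
time: 4.25
tcp_pos: [0.4916, 0.1411, 0.0504]
eef_rot: [-1.563, -0.241, 0.257]
ft_force: [0.2, -0.4, -1.4]
grip_width: 0.287
```

```bash
python3 plan.py
```

```text
t 4.25 tcp [0.4916 0.1411 0.0504] F [ 0.2  -0.42 -1.44] M [-0.016  0.01  -0.023] w 0.287 yaw 18.18 tilt 0.71 q [ 0.28  0.17 -0.39  1.02 -0.01  1.54]
```

Emit:
{"op": "apply_moves", "data": {"linear": [[0,-8,0],[0,-20,0],[0,-25,0],[0,-25,0],[0,-20,0],[0,-5,0],[0,0,0]], "spin": [0,0,0,0,0,0,0]}}

```text
time: 5.12
tcp_pos: [0.4924, 0.1419, 0.1585]
eef_rot: [-1.563, -0.241, 0.257]
ft_force: [-0.3, -0.3, -2.0]
grip_width: 0.282
```

```bash
python3 plan.py 0.482 -0.214 0.165 18 10; python3 - <<'E'
from h import *
s=eyes.capture("scene")[100:300,140:340]
cv2.imwrite("pics/c4.png",cv2.resize(s,(600,600)))
E
```

```text
t 5.12 tcp [0.4924 0.1419 0.1585] F [-0.35 -0.32 -2.  ] M [0.061 0.029 0.033] w 0.282 yaw 18.18 tilt 0.69 q [ 0.28  0.12 -0.2   1.26 -0.01  1.54]
[-12.1  -0.6 -33.5] spin 0.0
[-12.1  -0.6 -33.5] spin 0.0
[-12.1  -0.6 -33.5] spin 0.0
[-12.1  -0.6 -33.5] spin 0.0
[-12.   -0.6 -33.5] spin 0.0
[-12.   -0.6 -33.5] spin 0.0
[-12.   -0.6 -33.5] spin 0.0
[-12.   -0.6 -33.5] spin 0.0
[-12.   -0.6 -33.5] spin 0.0
[-12.   -0.6 -33.5] spin 0.0
```

View pics/c4.png

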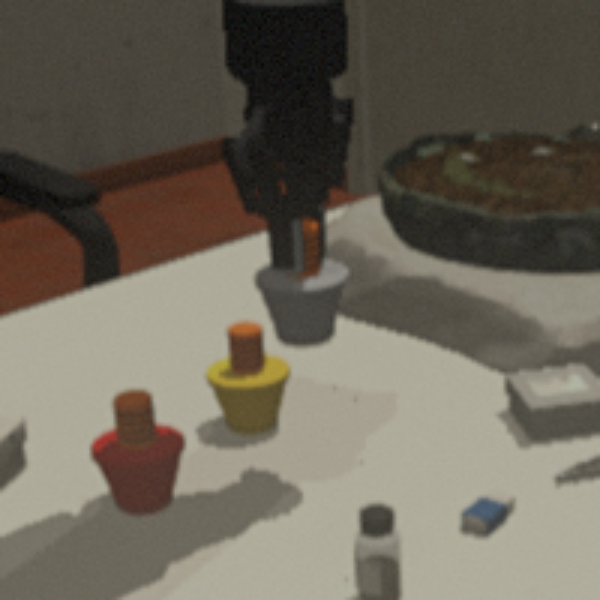

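The cup hangs upright from the gripper at crop px (303,290), with the neighbours undisturbed. Now I carry it across.

Emit:
{"op": "apply_moves", "data": {"linear": [[-5,-1,-15],[-10,-1,-28],[-13,-1,-36],[-13,-1,-36],[-13,-1,-36],[-13,-1,-36],[-13,-1,-36],[-13,-1,-36]], "spin": [0,0,0,0,0,0,0,0]}}

```text
time: 6.18
tcp_pos: [0.4794, -0.1454, 0.163]
eef_rot: [-1.563, -0.234, 0.269]
ft_force: [0.1, -0.0, -1.3]
grip_width: 0.285
```

```bash
python3 plan.py 0.482 -0.214 0.16 18 4
```

```text
t 6.17 tcp [ 0.4794 -0.1454  0.163 ] F [ 0.07 -0.03 -1.3 ] M [-0.013 -0.102 -0.033] w 0.285 yaw 18.35 tilt 1.31 q [-0.29  0.1  -0.22  1.27 -0.02  0.97]
[ -4.8   0.7 -16.5] spin 0.1
[ -4.8   0.7 -16.5] spin 0.1
[ -4.7   0.7 -16.5] spin 0.1
[ -4.7   0.7 -16.5] spin 0.1
```

Emit:
{"op": "apply_moves", "data": {"linear": [[-6,0,-20],[-5,1,-18],[-4,1,-14],[-2,1,-8],[0,0,0],[0,0,0]], "spin": [0,0,0,0,0,0]}}

```text
time: 6.92
tcp_pos: [0.4777, -0.2143, 0.1574]
eef_rot: [-1.561, -0.225, 0.268]
ft_force: [-0.3, 0.0, -0.6]
grip_width: 0.286
```

```bash
python3 plan.py 0.482 -0.214 0.14 18 1; python3 - <<'E'
from h import *
o=monitor.get_obs();print(cv2.Rodrigues(o["eef_rot"])[0].round(4))
i=eyes.capture("scene");cv2.imwrite("pics/scene5.png",i);j=eyes.capture("top");cv2.imwrite("pics/top5.png",j)
cv2.imwrite("pics/c5.png",np.hstack([cv2.resize(i[170:360,300:490],(400,400)),cv2.resize(j[215:315,385:485],(400,400))]))
E
```

```text
t 6.92 tcp [ 0.4777 -0.2143  0.1574] F [-0.33  0.04 -0.62] M [-0.015 -0.039  0.033] w 0.286 yaw 18.0 tilt 1.59 q [-0.41  0.15 -0.17  1.27 -0.02  0.85]
[ 4.2 17.4 -1. ] spin -0.0
[[ 9.507e-01 -2.620e-02 -3.089e-01]
 [ 3.088e-01 -8.900e-03  9.511e-01]
 [-2.770e-02 -9.996e-01 -4.000e-04]]
```

View pics/c5.png

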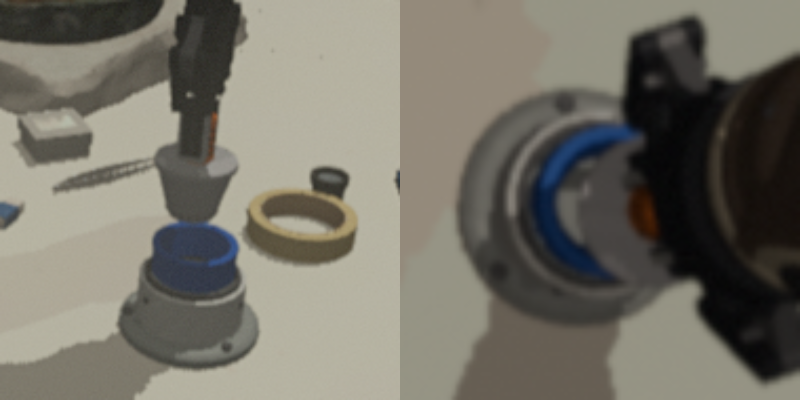

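The cup hangs upright over the blue ring: scene crop shows the cup at (195,185) and the ring at (195,255). I correct x and lower.

Emit:
{"op": "apply_moves", "data": {"linear": [[3,6,-1],[2,8,0],[0,8,0],[0,6,0],[0,0,0]], "spin": [0,0,0,0,0]}}

```text
time: 7.65
tcp_pos: [0.4824, -0.2126, 0.1269]
eef_rot: [-1.561, -0.227, 0.27]
ft_force: [0.2, 0.8, -1.2]
grip_width: 0.29
```

```bash
python3 plan.py 0.483 -0.214 0.11 18 4; python3 - <<'E'
from h import *
i=eyes.capture("scene");cv2.imwrite("pics/c6.png",cv2.resize(i[190:350,320:480],(600,600)))
E
```

```text
t 7.65 tcp [ 0.4824 -0.2126  0.1269] F [ 0.24  0.81 -1.18] M [-0.025 -0.066 -0.05 ] w 0.29 yaw 18.13 tilt 1.61 q [-0.4   0.17 -0.22  1.2  -0.02  0.85]
[ 0.   4.2 -0.4] spin 0.0
[ 0.   4.2 -0.4] spin 0.0
[ 0.   4.2 -0.4] spin 0.0
[ 0.   4.2 -0.4] spin 0.0
```

View pics/c6.png

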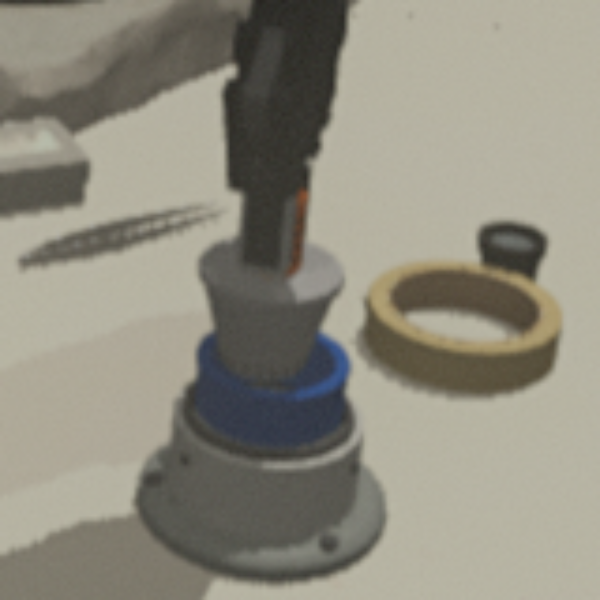

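The cup is centred over the ring, with flange axis at crop x≈271 and ring axis at x≈273. I descend in small steps.

Emit:
{"op": "apply_moves", "data": {"linear": [[0,4,-1],[0,4,0],[0,4,0],[0,3,0]], "spin": [0,0,0,0]}}

```text
time: 8.2
tcp_pos: [0.4829, -0.2141, 0.112]
eef_rot: [-1.562, -0.228, 0.269]
ft_force: [-0.1, -0.1, -1.5]
grip_width: 0.289
```

```bash
python3 plan.py 0.483 -0.214 0.096 18 4
```

```text
t 8.2 tcp [ 0.4829 -0.2141  0.112 ] F [-0.09 -0.05 -1.48] M [ 0.048 -0.082  0.002] w 0.289 yaw 18.11 tilt 1.53 q [-0.41  0.17 -0.25  1.17 -0.02  0.85]
[0. 4. 0.] spin 0.0
[0. 4. 0.] spin 0.0
[0. 4. 0.] spin 0.0
[0. 4. 0.] spin 0.0
```

Emit:
{"op": "apply_moves", "data": {"linear": [[0,3,0],[0,3,0],[0,2,0],[0,1,0]], "spin": [0,0,0,0]}}

```text
time: 8.7
tcp_pos: [0.4833, -0.2149, 0.1029]
eef_rot: [-1.564, -0.229, 0.268]
ft_force: [1.2, -0.3, -0.3]
grip_width: 0.287
```

Emit:
{"op": "apply_moves", "data": {"linear": [[0,1,0],[0,1,0]], "spin": [0,0]}}

```text
time: 8.95
tcp_pos: [0.4837, -0.2151, 0.1012]
eef_rot: [-1.564, -0.229, 0.267]
ft_force: [0.3, -0.9, 0.0]
grip_width: 0.288
```

```bash
python3 plan.py; python3 - <<'E'
from h import *
i=eyes.capture("scene");cv2.imwrite("pics/c7.png",cv2.resize(i[190:350,320:480],(600,600)))
E
```

```text
t 8.95 tcp [ 0.4837 -0.2151  0.1012] F [ 0.26 -0.91  0.02] M [-0.205 -0.216  0.014] w 0.288 yaw 18.1 tilt 1.45 q [-0.41  0.18 -0.26  1.14 -0.02  0.85]
```

View pics/c7.png

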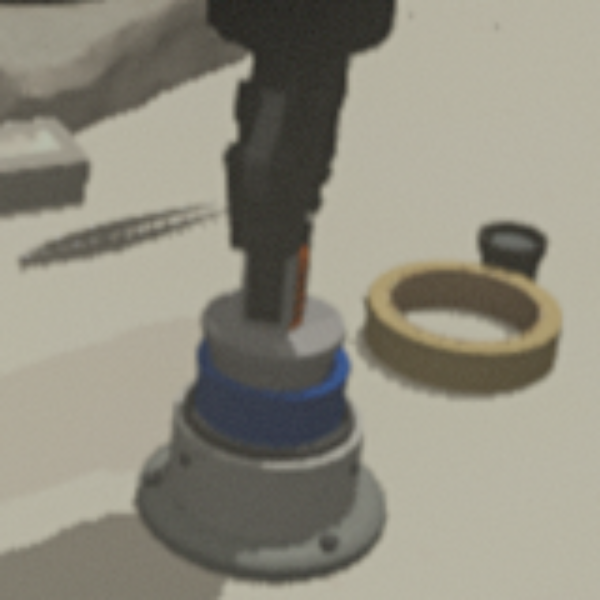

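Emit:
{"op": "apply_moves", "data": {"linear": [[0,0.7,-1],[0,1,0]], "spin": [0,0]}}

```text
time: 9.25
tcp_pos: [0.4836, -0.2159, 0.0991]
eef_rot: [-1.564, -0.229, 0.268]
ft_force: [1.7, -0.9, -0.8]
grip_width: 0.285
```

```bash
python3 plan.py
```

```text
t 9.25 tcp [ 0.4836 -0.2159  0.0991] F [ 1.75 -0.93 -0.77] M [-0.215 -0.229  0.029] w 0.285 yaw 18.1 tilt 1.47 q [-0.41  0.18 -0.27  1.14 -0.02  0.85]
```

Emit:
{"op": "apply_moves", "data": {"linear": [[0.6,0.8,-0.9],[0,0.8,0],[0,0,0]], "spin": [0,0,0]}}

```text
time: 9.62
tcp_pos: [0.484, -0.2165, 0.097]
eef_rot: [-1.563, -0.228, 0.268]
ft_force: [0.6, -0.2, -0.8]
grip_width: 0.285
```

```bash
python3 plan.py
```

```text
t 9.62 tcp [ 0.484  -0.2165  0.097 ] F [ 0.58 -0.17 -0.77] M [-0.107 -0.047  0.034] w 0.285 yaw 18.1 tilt 1.52 q [-0.41  0.18 -0.27  1.14 -0.02  0.85]
```

Lateral forces have fallen, so I continue down gently.

Emit:
{"op": "apply_moves", "data": {"linear": [[0.2,0.8,-0.3],[0,0.5,0]], "spin": [0,0]}}

```text
time: 9.88
tcp_pos: [0.4842, -0.2166, 0.0964]
eef_rot: [-1.563, -0.228, 0.268]
ft_force: [-1.3, 1.1, 4.6]
grip_width: 0.281
```

```bash
python3 plan.py; python3 - <<'E'
from h import *
i=eyes.capture("scene");cv2.imwrite("pics/c8.png",cv2.resize(i[190:350,320:480],(600,600)))
E
```

```text
t 9.88 tcp [ 0.4842 -0.2166  0.0964] F [-1.26  1.05  4.58] M [0.062 0.395 0.013] w 0.281 yaw 18.11 tilt 1.51 q [-0.41  0.18 -0.27  1.14 -0.02  0.84]
```

View pics/c8.png

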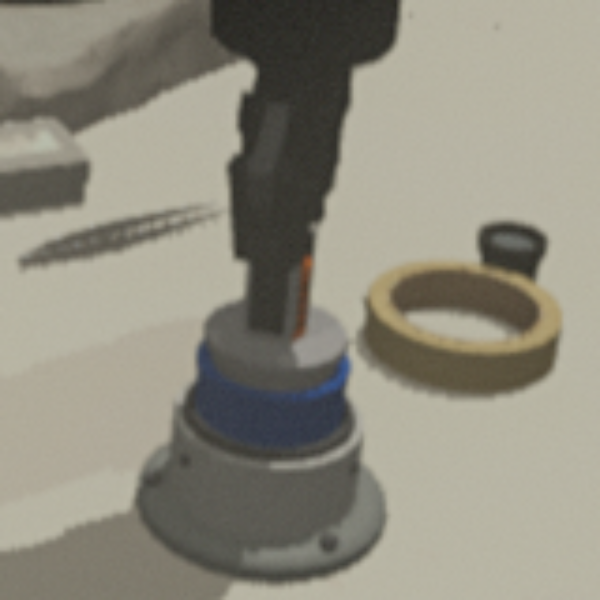

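The cup is seated: the force has risen to 4.6 N and the flange sits just above the ring at crop (275,345). I release so it centres itself.

Emit:
{"op": "apply_moves", "data": {"linear": [[0,0,0],[0,0,0],[0,0,0],[0,0,0]], "spin": [0,0,0,0], "claw": -0.3}}

```text
time: 10.42
tcp_pos: [0.4844, -0.2165, 0.0958]
eef_rot: [-1.563, -0.228, 0.268]
ft_force: [0.4, 0.3, 0.6]
grip_width: 0.65
```

Emit:
{"op": "apply_moves", "data": {"linear": [[0,-8,0],[0,-18,0],[0,-18,0],[0,-8,0],[0,0,0]], "spin": [0,0,0,0,0]}}

```text
time: 11.05
tcp_pos: [0.4859, -0.216, 0.1506]
eef_rot: [-1.563, -0.229, 0.268]
ft_force: [-0.4, 0.2, -0.4]
grip_width: 0.654
```

```bash
python3 plan.py; python3 - <<'E'
from h import *
i=eyes.capture("scene");cv2.imwrite("pics/scene9.png",i);cv2.imwrite("pics/c9.png",cv2.resize(i[190:350,320:480],(600,600)))
m=mask(i,(5,100,70),(20,255,255));z=np.zeros_like(m);z[230:300,370:420]=m[230:300,370:420]
k=max(cv2.findContours(z,0,cv2.CHAIN_APPROX_NONE)[0],key=cv2.contourArea);print(cv2.boundingRect(k))
E
```

```text
t 11.05 tcp [ 0.4859 -0.216   0.1506] F [-0.35  0.21 -0.44] M [ 0.014 -0.011  0.046] w 0.654 yaw 18.11 tilt 1.46 q [-0.41  0.16 -0.17  1.25 -0.02  0.85]
(386, 257, 17, 24)
```

View pics/c9.png

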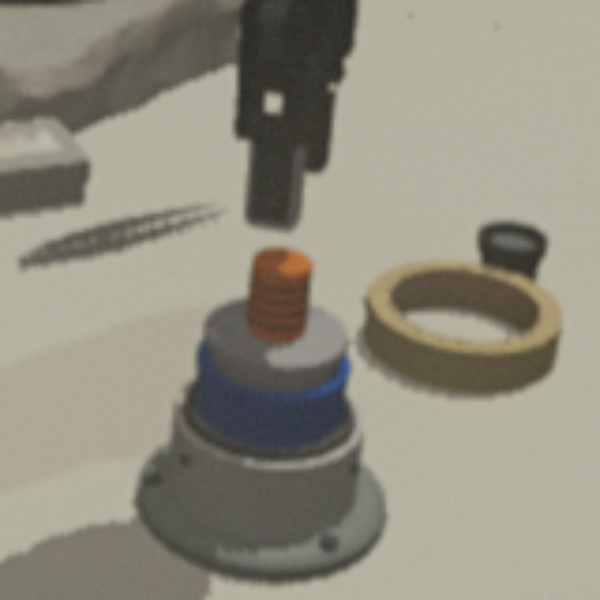

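```bash
python3 - <<'E'
from h import *
for z in(.123,.126): print(z,proj("scene",[0.484,-0.2165,z]),onz("scene",(395.2,259.9),z))
for x,y in((.483,-.2145),(.484,-.2165)): print([proj("scene",[x,y,z]).round(1).tolist() for z in(.012,.077,.086,.126)])
E
```

```text
0.123 [[395.69995559 260.54391568]] [ 0.48538719 -0.21478346  0.123     ]
0.126 [[395.85140507 258.87113702]] [ 0.4803188  -0.21746179  0.126     ]
[[[389.1, 318.6]], [[392.1, 285.4]], [[392.5, 280.6]], [[394.4, 258.7]]]
[[[390.4, 318.7]], [[393.4, 285.5]], [[393.9, 280.7]], [[395.9, 258.9]]]
```

The released cup stands upright and centred. The knob top at scene (395,260) matches the projected seat axis. Next I close the fingers above it and press on the flat top.

Emit:
{"op": "apply_moves", "data": {"linear": [[-1.5,0,0],[0,0,0],[0,0,0],[0,0,0],[0,0,0],[0,0,0]], "spin": [0,0,0,0,0,0], "claw": 1}}

```text
time: 11.85
tcp_pos: [0.4832, -0.216, 0.1482]
eef_rot: [-1.561, -0.226, 0.27]
ft_force: [-0.0, 0.2, -0.0]
grip_width: 0.003
```

Emit:
{"op": "apply_moves", "data": {"linear": [[0,5,0],[0,8,0],[0,5,0],[0,1,0]], "spin": [0,0,0,0]}}

```text
time: 12.35
tcp_pos: [0.4824, -0.2161, 0.1275]
eef_rot: [-1.56, -0.226, 0.271]
ft_force: [-0.8, -0.7, -0.4]
grip_width: 0.002
```

```bash
python3 plan.py; python3 - <<'E'
from h import *
i=eyes.capture("scene");cv2.imwrite("pics/c10.png",cv2.resize(i[190:350,320:480],(600,600)))
E
```

```text
t 12.35 tcp [ 0.4824 -0.2161  0.1275] F [-0.76 -0.7  -0.37] M [0.017 0.013 0.045] w 0.002 yaw 18.11 tilt 1.65 q [-0.41  0.17 -0.22  1.21 -0.02  0.84]
```

View pics/c10.png

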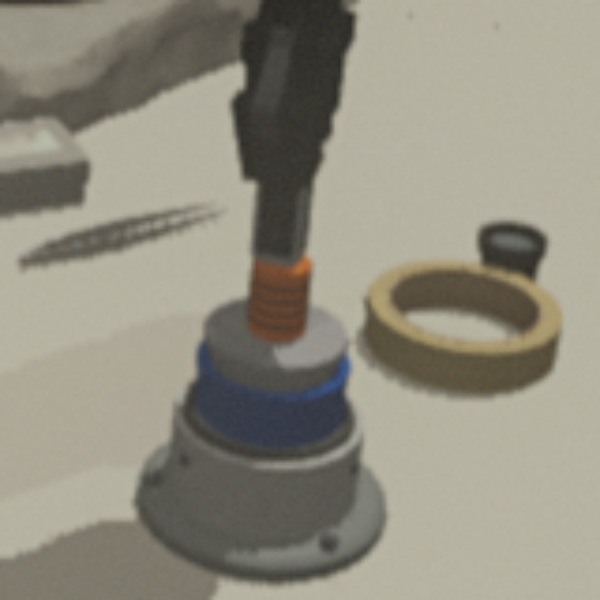

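The closed tips are centred just above the knob top at crop (281,260). Pressing starts.

Emit:
{"op": "apply_moves", "data": {"linear": [[1,1,0],[0.4,0.7,0],[0,0.7,0]], "spin": [0,0,0]}}

```text
time: 12.78
tcp_pos: [0.4841, -0.2158, 0.1261]
eef_rot: [-1.561, -0.227, 0.27]
ft_force: [-1.3, 0.8, 4.6]
grip_width: -0.004
```

```bash
python3 plan.py
```

```text
t 12.78 tcp [ 0.4841 -0.2158  0.1261] F [-1.31  0.76  4.58] M [ 0.068  0.307 -0.014] w -0.004 yaw 18.12 tilt 1.59 q [-0.41  0.17 -0.22  1.2  -0.02  0.85]
```

Emit:
{"op": "apply_moves", "data": {"linear": [[0,1,0],[0,1,0],[0,1,0]], "spin": [0,0,0]}}

```text
time: 13.15
tcp_pos: [0.4841, -0.2157, 0.1237]
eef_rot: [-1.561, -0.227, 0.269]
ft_force: [-1.4, 0.5, 4.0]
grip_width: 0.002
```

Emit:
{"op": "apply_moves", "data": {"linear": [[0,1,0],[0,1,0],[0,1,0],[0,1,0],[0,1,0]], "spin": [0,0,0,0,0]}}

```text
time: 13.78
tcp_pos: [0.4841, -0.2158, 0.1184]
eef_rot: [-1.561, -0.228, 0.269]
ft_force: [-0.1, 1.1, 3.6]
grip_width: 0.002
```

Emit:
{"op": "apply_moves", "data": {"linear": [[0,0.7,0],[0,0.7,0]], "spin": [0,0]}}

```text
time: 14.02
tcp_pos: [0.484, -0.2158, 0.1168]
eef_rot: [-1.561, -0.228, 0.269]
ft_force: [-1.0, 0.2, 4.6]
grip_width: 0.001
```

Emit:
{"op": "apply_moves", "data": {"linear": [[0,0.7,0]], "spin": [0]}}

```text
time: 14.15
tcp_pos: [0.4841, -0.2158, 0.1161]
eef_rot: [-1.561, -0.228, 0.269]
ft_force: [-1.8, 0.5, 4.2]
grip_width: -0.003
```

Emit:
{"op": "apply_moves", "data": {"linear": [[0,0.6,0]], "spin": [0]}}

```text
time: 14.28
tcp_pos: [0.4842, -0.2158, 0.1156]
eef_rot: [-1.561, -0.228, 0.269]
ft_force: [-1.6, 1.3, 7.8]
grip_width: 0.001
```

Emit:
{"op": "apply_moves", "data": {"linear": [[0,0.5,0]], "spin": [0]}}

```text
time: 14.4
tcp_pos: [0.4842, -0.2158, 0.1156]
eef_rot: [-1.562, -0.228, 0.268]
ft_force: [-2.8, 1.2, 8.7]
grip_width: 0.004
```

At the stop: z no longer moves and the force is rising. I raise the force step by step.

Emit:
{"op": "apply_moves", "data": {"linear": [[0,0.65,0]], "spin": [0]}}

```text
time: 14.52
tcp_pos: [0.4843, -0.2159, 0.1156]
eef_rot: [-1.562, -0.229, 0.268]
ft_force: [-3.6, 1.8, 9.5]
grip_width: -0.003
```

Emit:
{"op": "apply_moves", "data": {"linear": [[0,0.75,0]], "spin": [0]}}

```text
time: 14.65
tcp_pos: [0.4844, -0.2159, 0.1156]
eef_rot: [-1.562, -0.229, 0.268]
ft_force: [-2.9, 1.9, 9.2]
grip_width: -0.001
```

Emit:
{"op": "apply_moves", "data": {"linear": [[-0.2,1.0,0]], "spin": [0]}}

```text
time: 14.78
tcp_pos: [0.4843, -0.2159, 0.1156]
eef_rot: [-1.563, -0.23, 0.267]
ft_force: [-3.1, 1.6, 10.1]
grip_width: 0.0
```

Emit:
{"op": "apply_moves", "data": {"linear": [[-0.2,1.2,0]], "spin": [0]}}

```text
time: 14.9
tcp_pos: [0.4843, -0.216, 0.1155]
eef_rot: [-1.563, -0.231, 0.266]
ft_force: [-3.1, 2.6, 12.5]
grip_width: -0.004
```

Emit:
{"op": "apply_moves", "data": {"linear": [[-0.3,1.4,0]], "spin": [0]}}

```text
time: 15.02
tcp_pos: [0.4844, -0.216, 0.1155]
eef_rot: [-1.564, -0.233, 0.265]
ft_force: [-3.0, 2.9, 13.2]
grip_width: -0.001
```

Emit:
{"op": "apply_moves", "data": {"linear": [[-0.3,1.5,-0.1]], "spin": [0]}}

```text
time: 15.15
tcp_pos: [0.4844, -0.2161, 0.1155]
eef_rot: [-1.564, -0.234, 0.264]
ft_force: [-4.1, 2.7, 15.3]
grip_width: 0.001
```

```bash
python3 plan.py
```

```text
t 15.15 tcp [ 0.4844 -0.2161  0.1155] F [-4.06  2.65 15.28] M [ 0.69   0.788 -0.009] w 0.001 yaw 18.14 tilt 1.16 q [-0.41  0.17 -0.24  1.17 -0.02  0.84]
```

Emit:
{"op": "apply_moves", "data": {"linear": [[-0.3,1.5,-0.1],[-0.3,1.5,-0.1]], "spin": [0,0]}}

```text
time: 15.4
tcp_pos: [0.4844, -0.2161, 0.1155]
eef_rot: [-1.565, -0.237, 0.261]
ft_force: [-3.1, 3.0, 13.0]
grip_width: -0.002
```

Emit:
{"op": "apply_moves", "data": {"linear": [[-0.3,1.5,-0.1],[-0.3,1.5,-0.1]], "spin": [0,0]}}

```text
time: 15.65
tcp_pos: [0.4844, -0.2161, 0.1155]
eef_rot: [-1.565, -0.24, 0.259]
ft_force: [-3.6, 3.1, 13.3]
grip_width: -0.001
```

Emit:
{"op": "apply_moves", "data": {"linear": [[-0.3,1.5,-0.1],[-0.3,1.5,-0.1]], "spin": [0,0]}}

```text
time: 15.9
tcp_pos: [0.4844, -0.2161, 0.1155]
eef_rot: [-1.566, -0.243, 0.257]
ft_force: [-3.4, 2.4, 13.7]
grip_width: 0.0
```

Average is about 13.5 N. I add a little and hold another 0.75 s.

Emit:
{"op": "apply_moves", "data": {"linear": [[-0.3,1.7,-0.1],[-0.3,1.7,-0.1]], "spin": [0,0]}}

```text
time: 16.15
tcp_pos: [0.4844, -0.2162, 0.1155]
eef_rot: [-1.566, -0.246, 0.254]
ft_force: [-3.3, 3.3, 15.8]
grip_width: -0.005
```

Emit:
{"op": "apply_moves", "data": {"linear": [[-0.3,1.7,-0.1],[-0.3,1.7,-0.1]], "spin": [0,0]}}

```text
time: 16.4
tcp_pos: [0.4844, -0.2162, 0.1155]
eef_rot: [-1.567, -0.249, 0.252]
ft_force: [-4.8, 3.1, 14.5]
grip_width: -0.0
```

Emit:
{"op": "apply_moves", "data": {"linear": [[-0.3,1.7,-0.1],[-0.3,1.7,-0.1]], "spin": [0,0]}}

```text
time: 16.65
tcp_pos: [0.4844, -0.2161, 0.1155]
eef_rot: [-1.568, -0.252, 0.249]
ft_force: [-4.0, 3.6, 14.6]
grip_width: -0.002
```

Force held at 14.5 to 15.8 N for 0.75 s with z steady. Now I retreat straight up.

Emit:
{"op": "apply_moves", "data": {"linear": [[0,-2,0],[0,-8,0],[0,-20,0],[0,-25,0],[0,-25,0],[0,-15,0],[0,0,0],[0,0,0]], "spin": [0,0,0,0,0,0,0,0]}}

```text
time: 17.65
tcp_pos: [0.4837, -0.2153, 0.2111]
eef_rot: [-1.566, -0.249, 0.252]
ft_force: [-0.3, 0.9, -0.9]
grip_width: -0.004
```

```bash
python3 plan.py; python3 - <<'E'
from h import *
i=eyes.capture("scene");cv2.imwrite("pics/scene11.png",i);a=cv2.imread("pics/scene9.png")
cv2.imwrite("pics/c11.png",np.hstack([cv2.resize(x[215:345,335:465],(400,400)) for x in(a,i)]))
for x in((a,i)):
  m=mask(x,(5,100,70),(20,255,255));z=np.zeros_like(m);z[230:300,370:420]=m[230:300,370:420]
  k=max(cv2.findContours(z,0,cv2.CHAIN_APPROX_NONE)[0],key=cv2.contourArea);print(cv2.boundingRect(k))
print([proj("scene",[.4844,-.2161,z]).round(1).tolist() for z in(.1155,.126)])
E
```

```text
t 17.65 tcp [ 0.4837 -0.2153  0.2111] F [-0.28  0.95 -0.88] M [ 0.006 -0.002  0.018] w -0.004 yaw 18.25 tilt 0.57 q [-0.41  0.13 -0.08  1.36 -0.01  0.84]
(386, 257, 17, 24)
(386, 262, 17, 25)
[[[395.2, 264.5]], [[395.8, 258.7]]]
```

View pics/c11.png

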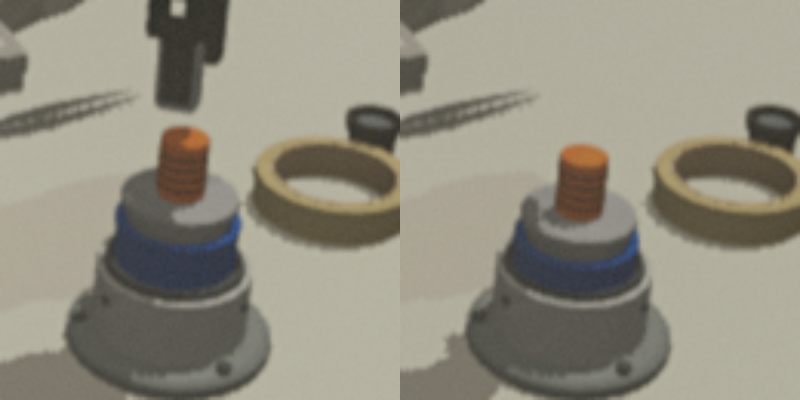

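View pics/scene11.png

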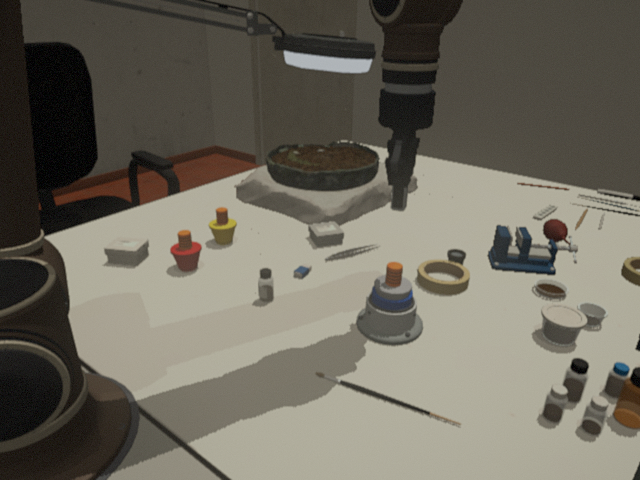

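The cup stands upright in the lowered seat at scene (394,285), and the knob has dropped about 5 px, which fits 10.5 mm. The vial, box, tape, eraser and other cups are at their original pixels. Handing in.

```bash
python3 -c "
from station import ticket
print(ticket.job_done())"
```

```text
the job is handed in; nothing more can be done
None
```

The steel sieve cup is upright in the blue seat, pressed down onto the stop and let go. I handed the job in at about 18 s.

- **Placing:** I took the grey cup by its knob and lowered it until the upward contact force read 4.6 N. Then I released it so it could centre itself.
- **Pressing:** With the fingers shut, I pressed on the knob top. The seat slid about 10.5 mm at roughly 4 N, then z stayed fixed at 0.1155 m.
- **Holding:** On the stop I held 13–15 N, then 14.5–15.8 N for 0.75 s. The highest reading was 15.8 N, taken only at the end of each move.

**Last checks:**
- The last picture shows the cup upright, with the knob about 5 px lower than before pressing.
- By eye, the vial, box, tape, eraser and the red and yellow cups are where they were.
- The gripper is clear, about 95 mm above the cup.

**Not perfect:**
- The tool tilted by up to 1.65° during the moves, and spin could not correct it.
- A sideways force of about 5–6 N built up while pressing, but the cup did not visibly tip.
- I found the stop from the force rising while z stopped changing. The seat's travel was not measured directly.

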